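# Set the inspection microscope over the board and hold its focus at the fourth click

## Robot

A 6-joint arm with a two-finger parallel gripper is mounted at the origin on a cart in front of the work surface, level with it; the furniture and walls round the work are solid. World frame = base frame: x ahead of the robot, y to its left, z up, the work surface at z = 0. Lengths are in mm, angles in rad, forces in N, time in s.
With the tool pointing down it reaches from about 275 to 1000 mm from the base axis. Payload 8.4 kg.
Tool frame: the origin (TCP) lies on the centre line of the jaws, within the pads' length; the fingertips stand 25 mm ahead of it and the grasp point (between the pads) lies 6 mm ahead of it; z points along the fingers, y is the line along which they close (so a half turn about z gives the same grasp; the last joint's range is limited). The gripper opens to 85 mm and grips with 20 to 120 N. Pads are 22 mm wide; open, the fingers measure 114 mm over their backs; the gripper's body (76 mm by 85 mm) begins 54 mm behind the grasp point. The pads swing forward as they close: fully open they stand 13 mm farther back than shut.
Start: joints at [1.259, 0.353, 1.633, -0, 1.155, -0.002], TCP at [190.541, 595.25, 256.281] pointing down, gripper open.
Joint ranges: [-2.63, 2.63], [-0.92, 2.1], [0.06, 2.66], [-1.3, 4.44], [0, 2.69], [-3.02, 3.02]. Speed limits (rad/s): [2.22, 2.22, 2.79, 3.14, 3.14, 3.14].

## Interface

Orientations are given as [roll, pitch, yaw] about the fixed x, y, z axes, in that order (R = Rz(yaw) Ry(pitch) Rx(roll)).
In Python, from rig import r gives the robot as it stands.
- The arm moves only by the shell command python3 -m jog 'ROWS' [FORCE]. ROWS is JSON, a list of rows, each a list of 3 entries, a list of its own where there are three numbers: the turn, a rotation vector about the tool's x, y, z in rad, then the shift along the tool's x, y, z in m, then the opening, from -1 (shut) to 1 (fully open). In form: [[[rx, ry, rz], [x, y, z], gripper], ...]. A call has 1 to 12 rows; each row shifts and turns the commanded pose from where the row before left it, along the tool's axes as they then stand; what a row does not reach is not made up. A row lasts 1/10 s, in which the tool goes at most 50 mm and 8.59 degrees, less where a joint would pass 70% of its speed; a pose out of reach is approached as far as the arm can. A call with a gripper value outside its range is refused whole. The fingers move at their own pace and stop on an object; FORCE is the grip in N (left out, the last holds). Time passes only in rows, so rows that do not move let the fingers close. It gives the time, the measured TCP pose, the force, the opening and the grip force at its end, in the units of the state.
- r.sense(): the state, without advancing time (a new reading comes with each control period).
- r.grab_frame(name): name is "scene" or "top" or "wrist"; returns the picture (480x640x3 uint8, red, green, blue); there is no depth.
- r.camera_params(name): a dict with "fx", "fy", "cx", "cy" (pixels), "k1" (the pictures are not rectified: a ray, as slopes to the right and down, at radius r is drawn at 1 + k1 r^2 times it, then the intrinsics apply), "rvec" (rotation vector, rad) and "tvec" (3), from world to camera coordinates, as OpenCV has them; the wrist camera has in their place "hand_eye" (4x4, takes a point from camera to tool coordinates, whose origin is the TCP and whose axes are the flange's). Camera axes: x right, y down, z forward; pixel columns grow to the right and rows downward; lengths in mm; the calibration is good to about 2 mm. A picture is of the moment at which its call begins: read the wrist's pose just before it. camera_params takes no time and is no camera call.
- r.sign_off(): hands the job in; it is judged then, once.
The state is a dict: "clock": time; "qpos": joint angles; "qvel": joint speeds; "joint_efforts": joint torques, N m; "eef_pos": TCP position; "tcp_rot": TCP orientation; "contact_force": force on the tool from outside, world axes, zero at the start; "wrist_torque": the same for the moment, N m; "opening": opening from 0.0 (shut) to 1.0 (fully open); "grasp_force": force on a finger pad.
Only numpy, scipy, OpenCV 4.12 (cv2) and the standard library are available. Lean on these libraries where they do the work, as an engineer would, in place of code of your own. Each camera call takes 0.05 s, during which the arm holds its last target. There are 200 camera calls.

## Task

Release the orange clamp lever of the inspection stand, slide the carriage along its rail until its white pointer lines up with the red flag (not the blue one), and swing the orange lever fully back to lock it. Then advance the green focus lever four clicks from its rest, not into a fifth, and finish while still holding it at the fourth click, because it springs back when let go. Leave the solder spool, the side cutter and the memory stick where they lie.

Things in the scene. Friction and masses are not known exactly. Their poses are not given: they have to be found in the camera images.
- stand: inspection stand fixed on the desk: grey base plate 100 x 270 mm with an aluminium rail 30 mm wide along its y, and behind it (+x) a bed with a green circuit board. Origin: on the desk under the rail's middle. x points away from the robot across the rail, y along the rail to the left, z up. Base plate 12 mm thick, rail top 36 mm, carriage top 61 mm above the desk. Where it stands and its yaw vary
- red_flag: red flag, 12 x 5 x 18 mm (x, y, z), fixed on the stand's white scale strip in front of the rail; axes as the stand's; origin in the middle of its underside, 12 mm above the desk. Its place along the rail varies; red and blue may be left or right
- blue_flag: the same flag in blue: the wrong one
- carriage (a joint): dark steel carriage, 60 x 140 x 22 mm, on the rail with all levers and the white microscope (top 122 mm above the desk, 80 mm behind the rail's axis); m, 0 in the middle of the rail, + to the stand's +y (left), travel -0.060 to 0.060. Slides with about 4 N when unclamped; is held fast (about 20 N) when clamped
- carriage_pointer (a point): tip of the 4 mm wide white pointer at the middle of the carriage's front face (-x), 34 mm above the desk; it ends just short of the flags, so it can stand exactly in line with either along the stand's y
- carriage_grip (a point): centre of the top of the white grip post in the middle of the carriage: upright, 14 mm diameter, its top 28 mm free to grip, top 102 mm above the desk; for sliding the carriage
- clamp_lever (a joint): orange clamp lever on the carriage's right half; rad, 0 = fully locked (lever points to the robot, the stand's -x), grows counterclockwise seen from above (knob swings to the right, -y) to 1.2 = fully released. Stays where it is left; its knob takes about 1.5 to 3 N to move. The clamp starts to bite below about 0.45 and has its full hold only near 0
- clamp_pivot (a point): vertical axis of the clamp lever, at the height of the knobs' tops, 48 mm to the right (-y) of and 12 mm behind (+x) the grip post
- clamp_knob: upright orange knob at the lever's end, 14 mm diameter, 31 mm high; origin at the centre of its top, 102 mm above the desk and 55 mm from the pivot axis. Fixed to the lever (as the green knob to its own): gripped firmly it turns with the fingers, so turn the gripper along with the lever or push the knob from one side
- focus_lever (a joint): green sprung focus lever on the carriage's left half; rad, 0 = at rest on its stop (pointing to the robot and 30 degrees right of the stand's -x), grows clockwise seen from above (knob swings left, +y), stop at 1.85. Click stops every 15 degrees (0.262 rad) from the rest: the fourth at 60 degrees (1.047 rad), brass dots mark them. Springs back when let go. Turning it lowers the microscope
- focus_pivot (a point): vertical axis of the focus lever, at the height of the knobs' tops, 48 mm to the left (+y) of and 12 mm behind (+x) the grip post
- focus_knob: upright green knob at the focus lever's end, 14 mm diameter, 31 mm high; origin at the centre of its top, 102 mm above the desk, 60 mm from the pivot axis. Pushing it takes 2 to 8 N: before each click the force climbs to about 7 N, then drops to about 2.5 N as it clicks over; in each click position it is about 5 N and rising again
- solder_spool: blue and white solder spool, 53 mm diameter, 32 mm high, loose on the desk; bystander
- flush_cutter: side cutter with orange handles, 63 x 112 x 11 mm, loose on the desk; bystander
- usb_stick: black USB memory stick, 18 x 54 x 8 mm, loose on the desk; bystander

How it is judged:
By the outcome, as a careful person would: the job done as asked, in the order asked, and still so for the second after the job is handed in, while the arm keeps its last pose, push and grip.
It also fails if it takes over 70 s, if anything falls off the work surface, if the arm or the gripper's body presses on something with over 40 N, if the wrist force passes 120 N, or if a joint passes its speed limit or range.

## Working session

There is one attempt and no reset: what is moved stays moved. The work goes in short steps, Python scripts to look and compute and a shell command to move; the robot and the scene stay as the last step left them, time stands still between calls to the robot, and variables do not carry over. Pictures are saved under pics/ and viewed, at most 10 in all, crops included, and the job is handed in when it is done.

```bash
mkdir -p pics; ls; python3 - <<'E'
from rig import r
import cv2,numpy as np
s=r.sense();print({k:np.round(v,3).tolist() for k,v in s.items()})
for n in("scene","top","wrist"):
    print(n,r.camera_params(n))
ims=[r.grab_frame(n) for n in("scene","top","wrist")]
for n,i in zip(("scene","top","wrist"),ims): cv2.imwrite(f"pics/{n}0.png",i[:,:,::-1])
E
```

```text
pics
{'clock': 0.0, 'qpos': [1.259, 0.354, 1.634, 0.0, 1.155, -0.002], 'qvel': [0.001, -0.0, 0.0, -0.0, 0.001, 0.001], 'joint_efforts': [0.0, -60.525, -34.207, -0.0, 0.009, 0.0], 'eef_pos': [190.4, 594.833, 255.549], 'tcp_rot': [-3.14, -0.0, 2.832], 'contact_force': [-0.692, -0.395, 0.396], 'wrist_torque': [-0.006, -0.026, -0.014], 'grasp_force': 0.0, 'opening': 0.998}
scene {'fx': 506.3407125009757, 'fy': 506.3407125009757, 'cx': 319.8677024323043, 'cy': 238.19985784040142, 'k1': -0.08421328366712309, 'rvec': array([ 2.02133641, -0.65044693,  0.35815094]), 'tvec': array([-417.51228722,  227.4149575 ,  727.08958981])}
top {'fx': 525.7924109263779, 'fy': 525.7924109263779, 'cx': 317.7456661407614, 'cy': 238.42371409069128, 'k1': -0.07774048055717882, 'rvec': array([ 2.13604884, -2.09038807,  0.20691535]), 'tvec': array([-55.60443393, 489.22070695, 845.80246071])}
wrist {'fx': 413.06674872387424, 'fy': 413.06674872387424, 'cx': 333.41633574922275, 'cy': 229.69502996798832, 'k1': -0.045876996800241834, 'hand_eye': array([[ 5.52851717e-04, -9.56124166e-01, -2.92961214e-01,
         7.28294204e+01],
       [ 9.99999748e-01,  6.59018717e-04, -2.63694100e-04,
        -1.29636666e-01],
       [ 4.45191225e-04, -2.92960994e-01,  9.56124290e-01,
        -1.17813636e+02],
       [ 0.00000000e+00,  0.00000000e+00,  0.00000000e+00,
         1.00000000e+00]])}
```

View pics/top0.png

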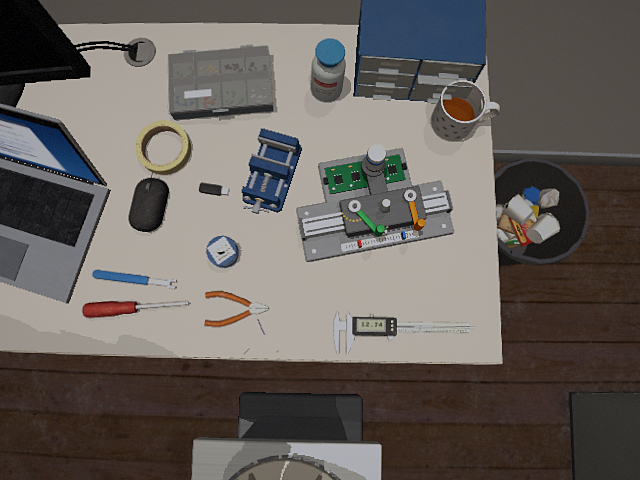

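View pics/scene0.png

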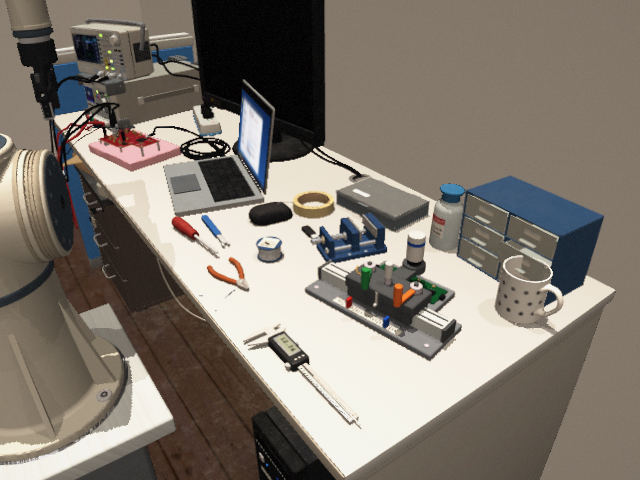

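The top view shows the stand at about (376,215) with the red flag on the left at (360,243) and the blue on the right at (404,235). The grip post is at (386,203), the orange knob at (421,223) and the green knob at (380,229). The scene view agrees.

```bash
cat > h.py <<'E'
import cv2,numpy as np
from rig import r
from scipy.spatial.transform import Rotation as R
def cam(n,s=None):
    p=r.camera_params(n)
    if n=="wrist":
        T=np.eye(4);T[:3,:3]=R.from_euler('xyz',s["tcp_rot"]).as_matrix();T[:3,3]=s["eef_pos"]
        T=T@p["hand_eye"];return p,T[:3,:3],T[:3,3]
    M=cv2.Rodrigues(p["rvec"])[0];return p,M.T,-M.T@p["tvec"]
def cast(c,uv,z):
    p,M,o=c
    K=np.array([[p["fx"],0,p["cx"]],[0,p["fy"],p["cy"]],[0,0,1]])
    q=cv2.undistortPoints(np.array([[uv]],float),K,np.array([p["k1"],0,0,0,0]))[0,0]
    d=M@np.array([q[0],q[1],1]);return o+d*(z-o[2])/d[2]
def proj(c,X):
    p,M,o=c;v=M.T@(np.asarray(X)-o);a=v[:2]/v[2];a=a*(1+p["k1"]*(a@a))
    return np.array([p["fx"]*a[0]+p["cx"],p["fy"]*a[1]+p["cy"]])
HSV=dict(red=((0,150,60),(6,255,255)),orange=((8,170,120),(20,255,255)),green=((55,120,60),(80,255,255)),blue=((105,150,60),(125,255,255)))
def blobs(im,col,roi=None,amin=8):
    h=cv2.cvtColor(im,cv2.COLOR_RGB2HSV);m=cv2.inRange(h,*[np.array(v) for v in HSV[col]])
    if roi:
        k=np.zeros_like(m);x0,y0,x1,y1=roi;k[y0:y1,x0:x1]=1;m=m*k
    n,l,st,ce=cv2.connectedComponentsWithStats(m)
    return [(int(st[i,4]),ce[i].round(1),st[i,:4].tolist()) for i in range(1,n) if st[i,4]>=amin]
E
python3 - <<'E'
from h import *
im=cv2.imread("pics/top0.png")[:,:,::-1].copy();c=cam("top")
print(c[2])
for col in HSV: print(col,blobs(im,col,(290,140,460,270)))
pts=dict(grip=((386,203),102),okn=((421,223),102),gkn=((380,229),102),cp=((410,196),90),fp=((354,206),90),red=((360,243),30),blue=((404,235),30),bl=((297,217),12),br=((443,181),12),fl=((306,261),12),fr=((455,232),12))
for k,(uv,z) in pts.items(): print(k,cast(c,uv,z).round(1))
E
```

```text
[311.95082341 -51.87683727 926.17818655]
red [(19, array([359.2, 243.2]), [358, 240, 4, 8])]
orange [(156, array([415.6, 214.6]), [409, 201, 16, 26])]
green [(332, array([394.4, 168.8]), [384, 155, 21, 28]), (717, array([344.9, 177.2]), [325, 161, 43, 33]), (199, array([370.5, 222.4]), [357, 210, 28, 23])]
blue [(16, array([292.5, 142.7]), [290, 140, 7, 6]), (8, array([299.6, 149.1]), [299, 146, 2, 7]), (49, array([293.8, 161.4]), [290, 154, 9, 19]), (19, array([403.6, 234.2]), [402, 231, 4, 7])]
grip [ 540.6 -155.   102. ]
okn [ 508.5 -211.4  102. ]
gkn [ 497.1 -145.1  102. ]
cp [ 556.8 -196.3   90. ]
fp [ 537.7 -103.7   90. ]
red [ 487.7 -118.4   30. ]
blue [ 503.5 -195.2   30. ]
bl [536.2  -6.7  12. ]
br [ 609.5 -270.7   12. ]
fl [456.9 -25.   12. ]
fr [ 514.8 -289.7   12. ]
```

Stand yaw is about +14°. The red flag is about 48 mm to the left of the carriage. I'll move the wrist camera over it.

```bash
python3 -m jog '[[[0,0,0],[-0.032,-0.036,0],1],[[0,0,0],[-0.032,-0.036,0],1],[[0,0,0],[-0.032,-0.036,0],1],[[0,0,0],[-0.032,-0.036,0],1],[[0,0,0],[-0.032,-0.036,0],1],[[0,0,0],[-0.032,-0.036,0],1],[[0,0,0],[-0.032,-0.036,0],1],[[0,0,0],[-0.032,-0.036,0],1],[[0,0,0],[-0.032,-0.036,0],1],[[0,0,0],[-0.032,-0.036,0],1]]'
python3 -m jog '[[[0,0,0],[-0.032,-0.036,0],1],[[0,0,0],[-0.032,-0.036,0],1],[[0,0,0],[-0.032,-0.036,0],1],[[0,0,0],[-0.032,-0.036,0],1],[[0,0,0],[-0.032,-0.036,0],1],[[0,0,0],[-0.032,-0.036,0],1],[[0,0,0],[-0.032,-0.036,0],1],[[0,0,0],[0,0,0],1]]'
python3 -m jog '[[[0,0,0.145],[0,0,0],0],[[0,0,0.145],[0,0,0],0],[[0,0,0.145],[0,0,0],0],[[0,0,0.145],[0,0,0],0],[[0,0,0.145],[0,0,0],0],[[0,0,0.145],[0,0,0],0],[[0,0,0.145],[0,0,0],0],[[0,0,0.145],[0,0,0],0],[[0,0,0.145],[0,0,0],0],[[0,0,0.145],[0,0,0],0],[[0,0,0.145],[0,0,0],0],[[0,0,0.145],[0,0,0],0]]'
python3 -m jog '[[[0,0,0.145],[0,0,0],-0.4],[[0,0,0.145],[0,0,0],-0.4],[[0,0,0.145],[0,0,0],-0.4],[[0,0,0.145],[0,0,0],-0.4],[[0,0,0.145],[0,0,0],-0.4],[[0,0,0.12],[0,0,0],-0.4],[[0,0,0],[0,0,0],-0.4],[[0,0,0],[0,0,0],-0.4],[[0,0,0],[0,0,0],-0.4]]'
python3 - <<'E'
from h import *
s=r.sense();im=r.grab_frame("wrist");cv2.imwrite("pics/w1.png",im[:,:,::-1]);np.save("w1.npy",dict(s=s),allow_pickle=True)
print(s["qpos"],s["eef_pos"],s["tcp_rot"],s["opening"],s["contact_force"])
c=cam("wrist",s)
for col in HSV:print(col,blobs(im,col,None,80))
E
```

```text
clock: 1.15
eef_pos: [385.9, 153.0, 256.4]
tcp_rot: [3.141, 0.0, 2.832]
contact_force: [1.2, 1.0, -0.2]
opening: 1.001
grasp_force: 0.0
clock: 1.95
eef_pos: [524.0, -158.2, 256.2]
tcp_rot: [-3.14, 0.002, 2.828]
contact_force: [0.8, 0.5, 0.1]
opening: 0.998
grasp_force: 0.0
clock: 3.15
eef_pos: [521.7, -153.0, 256.1]
tcp_rot: [-3.141, 0.0, 1.086]
contact_force: [-0.0, 0.7, 1.1]
opening: 0.501
grasp_force: 0.0
clock: 4.05
eef_pos: [522.0, -153.3, 256.2]
tcp_rot: [-3.141, 0.0, 0.25]
contact_force: [-0.4, 0.2, -0.1]
opening: 0.298
grasp_force: 0.0
[-2.88412505e-01  2.27616868e-01  1.80715932e+00  5.64159522e-05
  1.10701243e+00  1.03272424e+00] [ 521.95805079 -153.27564448  256.22710398] [-3.14144890e+00  1.42423981e-04  2.49634348e-01] 0.2978971324610443 [-0.41487722  0.20995409 -0.11433288]
red []
orange [(490, array([406.1, 204.3]), [399, 183, 15, 46]), (153, array([ 11.2, 242.8]), [0, 239, 27, 9]), (291, array([ 51.1, 259.7]), [27, 245, 49, 31]), (228, array([410.6, 253.3]), [402, 245, 18, 17]), (300, array([ 41.1, 290.6]), [5, 284, 70, 12])]
green [(3700, array([285.3,  67.6]), [248, 36, 87, 66]), (2153, array([397.9,  72.2]), [369, 40, 52, 66]), (698, array([300.2, 201.2]), [281, 173, 39, 57]), (255, array([315.9, 245.9]), [307, 238, 19, 17])]
blue [(105, array([149.5,   9. ]), [141, 0, 17, 19]), (161, array([51.7, 62.7]), [38, 50, 30, 26])]
```

View pics/w1.png

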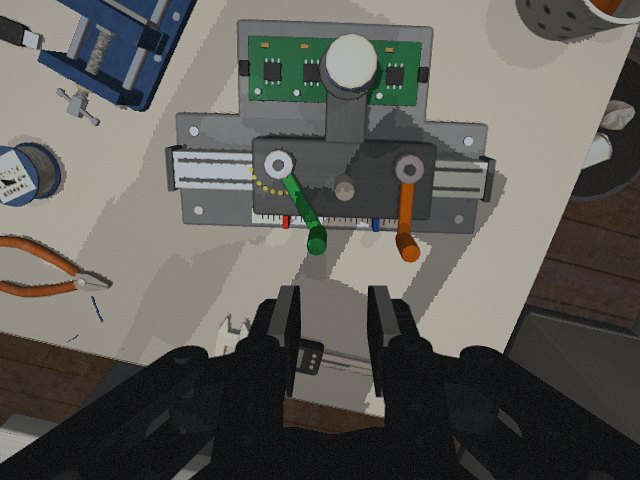

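Wrist view: orange knob top at (411,253), green knob top at (316,246), post at (344,188), pivots at (278,165) and (410,170), red flag at (286,222), blue flag at (376,225).

```bash
python3 - <<'E'
from h import *
s=np.load("w1.npy",allow_pickle=True).item()["s"];c=cam("wrist",s);im=cv2.imread("pics/w1.png")[:,:,::-1].copy()
h=cv2.cvtColor(im,cv2.COLOR_RGB2HSV)
rd=cv2.inRange(h,np.array((0,150,60)),np.array((7,255,255)))|cv2.inRange(h,np.array((172,150,60)),np.array((180,255,255)))
for n,m,(x0,y0,x1,y1) in (("red",rd,(270,205,300,235)),("blue",cv2.inRange(h,*map(np.array,HSV["blue"])),(365,210,390,240))):
    ys,xs=np.nonzero(m[y0:y1,x0:x1]);print(n,len(xs),xs.min()+x0,xs.max()+x0,ys.min()+y0,ys.max()+y0)
P=dict(grip=cast(c,(344,187),102),ok=cast(c,(411,253.3),102),gk=cast(c,(316,245.9),102),cp=cast(c,(410,169),80),fp=cast(c,(278,164.5),80),red=cast(c,(285.5,222),30),blue=cast(c,(376,225),30),
 bl=cast(c,(177,113),12),br=cast(c,(487,124),12),fl=cast(c,(183,223),12),fr=cast(c,(474,234),12))
for k,v in P.items():print(k,v.round(1))
def ang(a,b):d=P[a]-P[b];return np.arctan2(-d[0],d[1]),np.hypot(*d[:2])
print(ang("bl","br"),ang("fl","fr"),ang("fp","cp"),ang("red","blue"))
y=np.mean([ang("bl","br")[0],ang("fl","fr")[0],ang("fp","cp")[0]]);print("yaw",y)
S=R.from_euler('z',y).as_matrix()
for k,v in P.items():print(k,"stand rel grip",(S.T@(v-P["grip"])).round(1))
print("TCP",S.T@(s["eef_pos"]-P["grip"]))
E
```

```text
red 68 283 288 216 228
blue 71 373 378 219 231
grip [ 546.  -155.7  102. ]
ok [ 512.  -213.4  102. ]
gk [ 500.9 -147.4  102. ]
cp [ 566.3 -199.7   80. ]
fp [ 546.  -107.7   80. ]
red [ 490.4 -119.8   30. ]
blue [ 507.2 -196.5   30. ]
bl [556.3  -8.3  12. ]
br [ 613.  -267.3   12. ]
fl [460.6 -27.8  12. ]
fr [ 516.7 -290.1   12. ]
(np.float64(0.2156084464034323), np.float64(265.11522403546485)) (np.float64(0.21062439005505956), np.float64(268.26937337978865)) (np.float64(0.21640186883019044), np.float64(94.18242270554629)) (np.float64(0.2156060996185701), np.float64(78.5677067258059))
yaw 0.21421156842956077
grip stand rel grip [0. 0. 0.]
ok stand rel grip [-45.4 -49.1   0. ]
gk stand rel grip [-42.3  17.7   0. ]
cp stand rel grip [ 10.5 -47.3 -22. ]
fp stand rel grip [ 10.3  46.9 -22. ]
red stand rel grip [-46.7  46.9 -72. ]
blue stand rel grip [-46.6 -31.6 -72. ]
bl stand rel grip [ 41.5 141.9 -90. ]
br stand rel grip [  41.8 -123.3  -90. ]
fl stand rel grip [-56.2 143.2 -90. ]
fr stand rel grip [ -57.2 -125.1  -90. ]
TCP [-22.94627075   7.49074146 154.22710398]
```

```bash
python3 -m jog '[[[0,0,0.035],[0,0,0],-0.4],[[0,0,0],[-0.011,0.028,0],-0.4],[[0,0,0],[-0.011,0.028,0],-0.4],[[0,0,0],[0,0,0.03],-0.4],[[0,0,0],[0,0,0.03],-0.4],[[0,0,0],[0,0,0.03],-0.4],[[0,0,0],[0,0,0.03],-0.4],[[0,0,0],[0,0,0],-0.4],[[0,0,0],[0,0,0],-0.4]]'
python3 - <<'E'
from h import *
s=r.sense();im=r.grab_frame("wrist");cv2.imwrite("pics/w2.png",im[:,:,::-1])
c=cam("wrist",s);print(s["eef_pos"],s["tcp_rot"],s["qpos"])
print("ok expected px",proj(c,(512.3,-213.2,102)))
for col in("orange","green"):print(col,blobs(im,col,None,80))
E
```

```text
clock: 5.0
eef_pos: [512.3, -212.8, 136.5]
tcp_rot: [-3.141, 0.001, 0.213]
contact_force: [0.8, 0.3, 0.9]
opening: 0.303
grasp_force: 0.0
[ 512.31174723 -212.8121397   136.54051878] [-3.14105943e+00  7.59209641e-04  2.12580259e-01] [-3.96413408e-01  3.91128089e-01  1.88490183e+00  4.02440834e-06
  8.66490490e-01  9.61800255e-01]
ok expected px [331.5326351  299.31765272]
orange [(1517, array([331. , 218.5]), [320, 178, 21, 83]), (333, array([329.2, 294.5]), [316, 286, 29, 20])]
green [(3862, array([138.8,  34.4]), [91, 0, 98, 62]), (2808, array([322.3,  35.1]), [280, 0, 73, 60]), (1947, array([159.7, 214.2]), [123, 170, 76, 88]), (735, array([169. , 291.8]), [154, 277, 32, 30])]
```

View pics/w2.png

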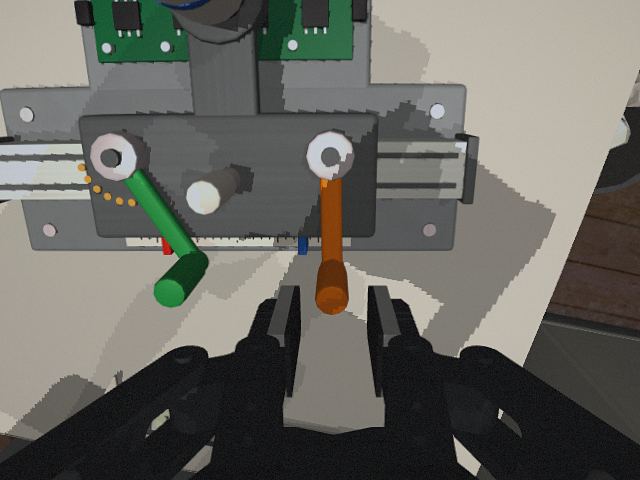

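The knob top is centred at (332,299), between the fingers at (297) and (372). Next I lower around it and swing.

```bash
python3 -m jog '[[[0,0,0],[0,0,0.017],-0.4],[[0,0,0],[0,0,0.017],-0.4],[[0,0,0],[0,0,0],-0.4]]'
python3 -m jog '[[[0,0,-0.1],[0.0003,0.0055,0],-0.4],[[0,0,-0.1],[0.0003,0.0055,0],-0.4],[[0,0,-0.1],[0.0003,0.0055,0],-0.4],[[0,0,-0.1],[0.0003,0.0055,0],-0.4],[[0,0,-0.1],[0.0003,0.0055,0],-0.4],[[0,0,-0.1],[0.0003,0.0055,0],-0.4]]'
python3 -m jog '[[[0,0,-0.1],[0.0003,0.0055,0],-0.4],[[0,0,-0.1],[0.0003,0.0055,0],-0.4],[[0,0,-0.1],[0.0003,0.0055,0],-0.4],[[0,0,-0.1],[0.0003,0.0055,0],-0.4],[[0,0,-0.1],[0.0003,0.0055,0],-0.4],[[0,0,-0.1],[0.0003,0.0055,0],-0.4],[[0,0,0],[0,0,0],-0.4]]'
python3 - <<'E'
from h import *
s=r.sense();im=r.grab_frame("wrist");cv2.imwrite("pics/w3.png",im[:,:,::-1])
c=cam("wrist",s);print(s["eef_pos"],s["tcp_rot"],s["qpos"],s["contact_force"])
S=R.from_euler('z',.2142).as_matrix();G=np.array([545,-156,102])
p=G+S@np.array([12,-48,0])
print([(a,(p+S@np.array([-55*np.cos(a),-55*np.sin(a),0])).round(1),proj(c,p+S@np.array([-55*np.cos(a),-55*np.sin(a),0])).round(1)) for a in(1,1.1,1.2)])
for col in("orange",):print(col,blobs(im,col,None,80))
E
```

```text
clock: 5.35
eef_pos: [512.3, -212.8, 102.5]
tcp_rot: [-3.141, 0.0, 0.212]
contact_force: [0.1, -0.1, -0.3]
opening: 0.304
grasp_force: 0.0
clock: 5.95
eef_pos: [529.3, -241.4, 104.4]
tcp_rot: [3.14, -0.001, 0.816]
contact_force: [-0.9, 0.6, -0.1]
opening: 0.298
grasp_force: 0.8
clock: 6.65
eef_pos: [559.0, -255.9, 104.3]
tcp_rot: [3.139, 0.001, 1.414]
contact_force: [0.0, -0.6, 0.4]
opening: 0.301
grasp_force: 0.0
[ 559.02669284 -255.89262461  104.3170946 ] [3.13904025e+00 6.81593356e-04 1.41362551e+00] [-4.31735744e-01  5.11560273e-01  1.77158889e+00  4.76331974e-05
  8.55801888e-01 -2.74596980e-01] [ 0.03522663 -0.55934704  0.38547429]
[(1, array([ 547.7, -251.9,  102. ]), array([292. , 331.8])), (1.1, array([ 553. , -253.6,  102. ]), array([308.5, 334. ])), (1.2, array([ 558.4, -254.7,  102. ]), array([325.1, 334.7]))]
orange [(1189, array([320.7, 209.7]), [308, 185, 26, 51])]
```

View pics/w3.png

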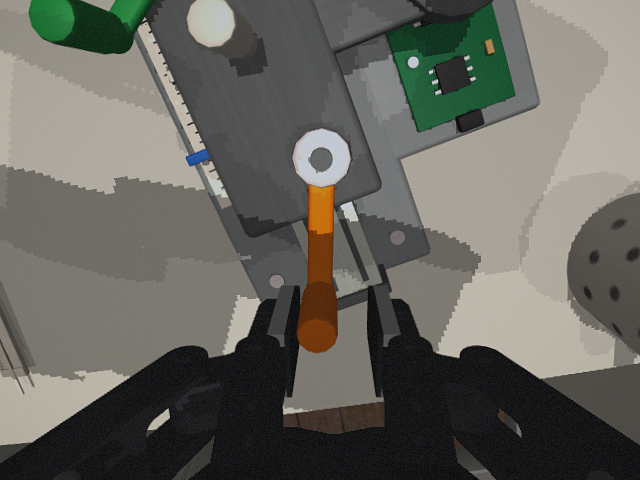

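The knob top is at (317,335), so the lever is at about 1.13 rad. I'll push a little further to the stop.

```bash
python3 -m jog '[[[0,0,-0.05],[0,0.003,0],-0.4],[[0,0,-0.03],[0,0.002,0],-0.4],[[0,0,0],[0,0,0],-0.4]]'
python3 - <<'E'
from h import *
s=r.sense();im=r.grab_frame("wrist");cv2.imwrite("pics/w4.png",im[:,:,::-1])
c=cam("wrist",s);print(s["eef_pos"],s["tcp_rot"],s["contact_force"])
S=R.from_euler('z',.2142).as_matrix();G=np.array([545,-156,102])
p=G+S@np.array([12,-48,0])
h=cv2.cvtColor(im,cv2.COLOR_RGB2HSV);m=cv2.inRange(h,np.array((5,150,50)),np.array((22,255,255)))
ys,xs=np.nonzero(m[:360]);b=ys.max();print("bottom",b,"x at",xs[ys>b-12].min(),xs[ys>b-12].max())
print([(a,proj(c,p+S@np.array([-55*np.cos(a),-55*np.sin(a),0])).round(1)) for a in(1,1.1,1.2)])
E
```

```text
clock: 7.0
eef_pos: [561.1, -255.8, 103.0]
tcp_rot: [-3.138, -0.001, 1.491]
contact_force: [-7.0, 0.8, 6.5]
opening: 0.298
grasp_force: 3.8
[ 561.05483118 -255.81691381  103.0355177 ] [-3.13840379e+00 -5.11329938e-04  1.49051143e+00] [-7.01160963  0.82354789  6.47267173]
bottom 354 x at 296 332
[(1, array([286.2, 331.6])), (1.1, array([302.6, 334.9])), (1.2, array([319.3, 336.8]))]
```

```bash
python3 -m jog '[[[0,0,0],[0,-0.004,0],-0.4],[[0,0,0],[0,0,-0.025],-0.4],[[0,0,0],[0,0,-0.025],-0.4],[[0,0,0.142],[0,0,0],-0.3],[[0,0,0.142],[0,0,0],-0.3],[[0,0,0.142],[0,0,0],-0.3],[[0,0,0.142],[0,0,0],-0.3],[[0,0,0.142],[0,0,0],-0.3],[[0,0,0.142],[0,0,0],-0.3]]'
python3 -m jog '[[[0,0,0.142],[0,0,0],-0.3],[[0,0,0.142],[0,0,0],-0.3],[[0,0,0.142],[0,0,0],-0.3],[[0,0,0],[0,0,0],-0.3]]'
python3 - <<'E'
from h import *
s=r.sense();im=r.grab_frame("wrist");cv2.imwrite("pics/w5.png",im[:,:,::-1])
c=cam("wrist",s);print(s["eef_pos"],s["tcp_rot"],s["contact_force"])
for g in((544.3,-156.2,102),(546,-155.7,102)):
  print(proj(c,g)); print("tool shift",R.from_euler('xyz',s["tcp_rot"]).as_matrix().T@(np.array(g)-s["eef_pos"]))
E
```

```text
clock: 7.95
eef_pos: [558.9, -256.1, 153.0]
tcp_rot: [3.14, -0.001, 0.632]
contact_force: [-1.9, -0.2, 0.2]
opening: 0.35
grasp_force: 0.0
clock: 8.35
eef_pos: [558.9, -256.0, 153.0]
tcp_rot: [3.141, -0.001, 0.21]
contact_force: [0.5, -0.7, -0.8]
opening: 0.353
grasp_force: 0.0
[ 558.87342451 -256.00264714  152.95366171] [ 3.14080764e+00 -1.08401124e-03  2.10107953e-01] [ 0.50520653 -0.71447731 -0.78442205]
[105.285331   268.30849264]
tool shift [   6.50721719 -100.68731477   50.88172059]
[104.34588786 264.62139532]
tool shift [   8.27411318 -100.82175911   50.88353038]
```

View pics/w5.png

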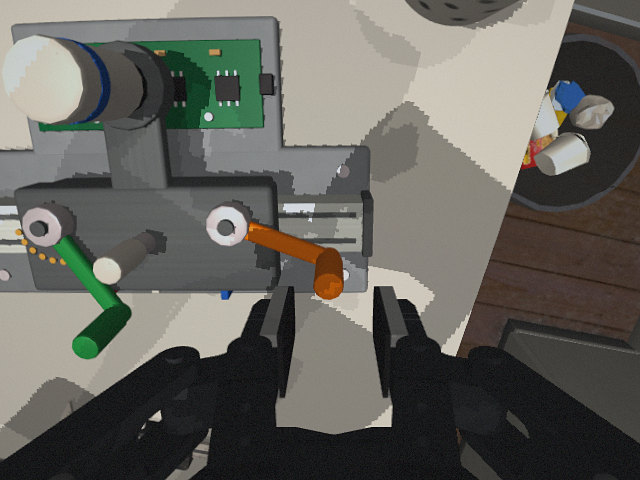

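The lever is fully released. The post top is at (107,269), as predicted. Next: grip the post and slide.

```bash
python3 -m jog '[[[0,0,-0.004],[0.003,-0.05,0],-0.3],[[0,0,0],[0.0035,-0.05,0],-0.3],[[0,0,0],[0,0,0.02],-0.3],[[0,0,0],[0,0,0.029],-0.3],[[0,0,0],[0,0,0],-0.3],[[0,0,0],[0,0,0],-1],[[0,0,0],[0,0,0],-1],[[0,0,0],[0,0,0],-1],[[0,0,0],[0,0,0],-1]]' 30
python3 -m jog '[[[0,0,0],[0,0,0],-1],[[0,0,0],[0,-0.005,0],-1],[[0,0,0],[0,-0.01,0],-1],[[0,0,0],[0,-0.01,0],-1],[[0,0,0],[0,-0.01,0],-1],[[0,0,0],[0,-0.008,0],-1],[[0,0,0],[0,-0.004,0],-1],[[0,0,0],[0,0,0],-1],[[0,0,0],[0,0,0],-1]]'
python3 - <<'E'
from h import *
s=r.sense();im=r.grab_frame("wrist");cv2.imwrite("pics/w6.png",im[:,:,::-1])
t=r.grab_frame("top");sc=r.grab_frame("scene");cv2.imwrite("pics/t6.png",t[:,:,::-1]);cv2.imwrite("pics/s6.png",sc[:,:,::-1])
c=cam("wrist",s);print(s["eef_pos"],s["tcp_rot"],s["contact_force"])
print(proj(c,(490.4,-119.8,30)),proj(cam("scene"),(490.4,-119.8,30)))
E
```

```text
clock: 9.3
eef_pos: [543.5, -157.1, 103.8]
tcp_rot: [-3.141, -0.0, 0.218]
contact_force: [-1.9, 1.7, -2.2]
opening: 0.151
grasp_force: 29.9
clock: 10.2
eef_pos: [533.5, -110.8, 103.7]
tcp_rot: [-3.141, -0.0, 0.218]
contact_force: [-5.2, 3.8, 6.2]
opening: 0.148
grasp_force: 30.9
[ 533.50236453 -110.77056648  103.7476455 ] [-3.14102188e+00 -1.78239463e-04  2.17657690e-01] [-5.18109382  3.80830189  6.21435135]
[330.29072852 340.73154679] [349.79921618 298.13585717]
```

View pics/w6.png

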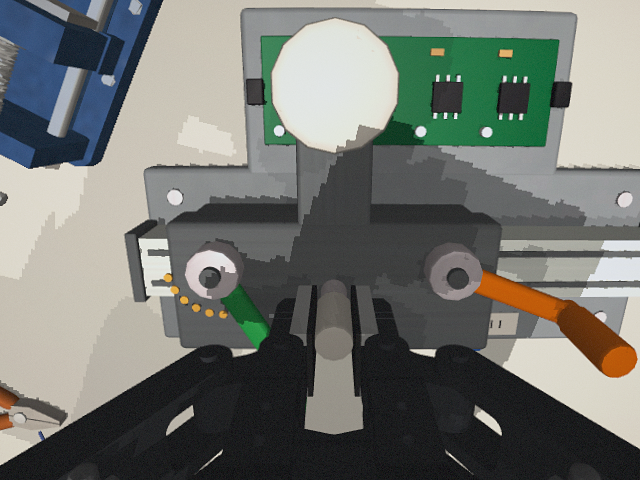

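The post is held, but the fingers hide the flag. I'll release the post, raise the arm and back off to look.

```bash
python3 -m jog '[[[0,0,0],[0,0,0],-0.4],[[0,0,0],[0,0,0],-0.4],[[0,0,0],[0,0,0],-0.4],[[0,0,0],[0,0,-0.02],-0.4],[[0,0,0],[0,0,-0.036],-0.4],[[0,0,0],[-0.05,0,0],-0.4],[[0,0,0],[-0.05,0,0],-0.4],[[0,0,0],[0,0,0],-0.4],[[0,0,0],[0,0,0],-0.4]]' 30
python3 - <<'E'
from h import *
s=r.sense();im=r.grab_frame("wrist");cv2.imwrite("pics/w7.png",im[:,:,::-1]);np.save("w7.npy",dict(s=s),allow_pickle=True)
c=cam("wrist",s);print(s["eef_pos"],s["tcp_rot"],s["contact_force"])
u,v=proj(c,(490.4,-119.8,30)).astype(int);print(u,v)
cr=im[v-75:v+75,u-100:u+100];cv2.imwrite("pics/w7c.png",cv2.resize(cr,None,fx=4,fy=4,interpolation=cv2.INTER_NEAREST)[:,:,::-1])
E
```

```text
clock: 11.25
eef_pos: [435.4, -133.1, 159.7]
tcp_rot: [3.141, -0.001, 0.217]
contact_force: [0.4, -0.0, -0.5]
opening: 0.303
grasp_force: 0.0
[ 435.44749837 -133.07193473  159.66158047] [ 3.14108030e+00 -1.03669628e-03  2.16515835e-01] [ 0.3840329  -0.01287043 -0.51346645]
329 138
```

View pics/w7c.png

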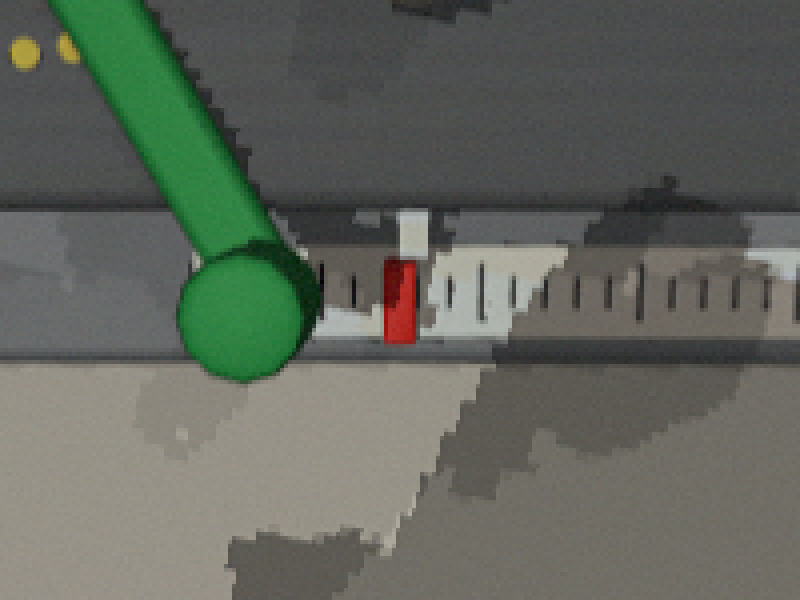

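The pointer is at crop x≈413 and the red flag at ≈400, so about 2 mm further left is needed. I'll regrip and nudge.

```bash
python3 -m jog '[[[0,0,0],[0.05,0,0],-0.4],[[0,0,0],[0.05,0,0],-0.4],[[0,0,0],[0,0,0.026],-0.4],[[0,0,0],[0,0,0.03],-0.4],[[0,0,0],[0,0,0],-0.4],[[0,0,0],[0,0,0],-1],[[0,0,0],[0,0,0],-1],[[0,0,0],[0,0,0],-1],[[0,0,0],[0,0,0],-1]]' 30
python3 -m jog '[[[0,0,0],[0,-0.001,0],-1],[[0,0,0],[0,-0.001,0],-1],[[0,0,0],[0,0,0],-1],[[0,0,0],[0,0,0],-1]]'
python3 -m jog '[[[0,0,0],[0,0,0],-0.4],[[0,0,0],[0,0,0],-0.4],[[0,0,0],[0,0,0],-0.4],[[0,0,0],[0,0,-0.02],-0.4],[[0,0,0],[0,0,-0.036],-0.4],[[0,0,0],[-0.05,0,0],-0.4],[[0,0,0],[-0.05,0,0],-0.4],[[0,0,0],[0,0,0],-0.4],[[0,0,0],[0,0,0],-0.4]]'
cat > ptr.py <<'E'
from h import *
import sys
s=r.sense();im=r.grab_frame("wrist");cv2.imwrite(f"pics/{sys.argv[1]}.png",im[:,:,::-1])
c=cam("wrist",s);print(s["eef_pos"],s["tcp_rot"])
u,v=proj(c,(490.4,-119.8,30)).astype(int)
h=cv2.cvtColor(im,cv2.COLOR_RGB2HSV).astype(int)
rd=((h[...,0]<7)|(h[...,0]>172))&(h[...,1]>130)
S=R.from_euler('z',.2142).as_matrix()
ys,xs=np.nonzero(rd[v-25:v+25,u-40:u+40]);xs+=u-40;ys+=v-25
row=ys.min();uc=(xs.min()+xs.max())/2;print("red",xs.min(),xs.max(),row,ys.max())
A=S.T@cast(c,(uc,np.median(ys)),30)
for y in range(row-10,row-1):
    g=im[y,int(uc)-10:int(uc)+11].mean(1);w=np.nonzero(g>140)[0]
    if len(w): 
        B=S.T@cast(c,(int(uc)-10+w.mean(),y),34);print(y,w+int(uc)-10,"ptr-red y mm",(B-A)[1].round(2))
E
python3 ptr.py w8
```

```text
clock: 12.2
eef_pos: [533.7, -110.8, 103.2]
tcp_rot: [-3.141, -0.001, 0.217]
contact_force: [5.9, 1.8, -24.8]
opening: 0.148
grasp_force: 29.4
clock: 12.6
eef_pos: [533.5, -109.4, 103.2]
tcp_rot: [3.141, -0.001, 0.218]
contact_force: [7.1, -1.7, -25.2]
opening: 0.151
grasp_force: 29.3
clock: 13.5
eef_pos: [435.1, -131.1, 160.3]
tcp_rot: [3.141, -0.002, 0.217]
contact_force: [0.4, -0.1, 0.1]
opening: 0.299
grasp_force: 0.0
[ 435.07974424 -131.09313959  160.26896429] [ 3.14071813e+00 -1.62308922e-03  2.16588942e-01]
red 328 336 128 148
118 [330 331 332 333 334 335 336] ptr-red y mm -0.56
119 [330 331 332 333 334 335 336] ptr-red y mm -0.56
120 [330 331 332 333 334 335 336] ptr-red y mm -0.56
121 [330 331 332 333 334 335 336] ptr-red y mm -0.56
122 [330 331 332 333 334 335 336] ptr-red y mm -0.56
123 [330 331 332 333 334 335 336] ptr-red y mm -0.57
124 [330 331 332 333 334 335 336] ptr-red y mm -0.57
125 [330 331 332 333 334 335 336 342] ptr-red y mm -1.22
126 [330 331 332 333 334 335 336 337 341 342] ptr-red y mm -1.78
```

The pointer is within about 0.5 mm of the flag. I'll go to the orange knob at its new place to lock.

```bash
python3 -m jog '[[[0,0,0],[0.031,0.033,0],-0.4],[[0,0,0],[0.031,0.033,0],-0.4],[[0,0,0],[0.031,0.033,0],-0.4],[[0,0,-0.149],[0,0,0],-0.4],[[0,0,-0.149],[0,0,0],-0.4],[[0,0,-0.149],[0,0,0],-0.4],[[0,0,-0.149],[0,0,0],-0.4],[[0,0,-0.149],[0,0,0],-0.4],[[0,0,-0.149],[0,0,0],-0.4],[[0,0,-0.149],[0,0,0],-0.4],[[0,0,-0.149],[0,0,0.01],-0.4],[[0,0,0],[0,0,0.01],-0.4]]'
python3 -m jog '[[[0,0,0],[0,0,0],-0.4],[[0,0,0],[0,0,0],-0.4]]'
python3 - <<'E'
from h import *
s=r.sense();im=r.grab_frame("wrist");cv2.imwrite("pics/w9.png",im[:,:,::-1])
c=cam("wrist",s);print(s["eef_pos"],s["tcp_rot"],proj(c,(547.5,-207.7,102)))
print(blobs(im,"orange",None,50))
h=cv2.cvtColor(im,cv2.COLOR_RGB2HSV);m=cv2.inRange(h,np.array((5,150,40)),np.array((22,255,255)))[:400,230:430]
ys,xs=np.nonzero(m);b=ys.max();k=ys>b-14;print("bottom",b,"x",xs[k].min()+230,xs[k].max()+230)
E
```

```text
clock: 14.75
eef_pos: [549.3, -207.3, 139.3]
tcp_rot: [3.14, 0.0, 1.413]
contact_force: [0.5, -0.6, 0.1]
opening: 0.294
grasp_force: 0.0
clock: 14.95
eef_pos: [547.9, -207.2, 139.0]
tcp_rot: [-3.141, -0.0, 1.407]
contact_force: [0.5, 0.1, 0.2]
opening: 0.302
grasp_force: 0.0
[ 547.89979276 -207.17921379  138.97375883] [-3.14108392e+00 -1.09530808e-04  1.40666230e+00] [328.10994379 293.30517076]
[(944, array([327.2, 200.1]), [317, 177, 21, 48])]
bottom 310 x 311 342
```

```bash
python3 -m jog '[[[0,0,0],[0,0,0.018],-0.4],[[0,0,0],[0,0,0.018],-0.4],[[0,0,0],[0,0,0],-0.4]]'
python3 -m jog '[[[0,0,0.1],[0.0003,-0.0055,0],-0.4],[[0,0,0.1],[0.0003,-0.0055,0],-0.4],[[0,0,0.1],[0.0003,-0.0055,0],-0.4],[[0,0,0.1],[0.0003,-0.0055,0],-0.4],[[0,0,0.1],[0.0003,-0.0055,0],-0.4],[[0,0,0.1],[0.0003,-0.0055,0],-0.4],[[0,0,0.1],[0.0003,-0.0055,0],-0.4]]'
python3 -m jog '[[[0,0,0.1],[0.0003,-0.0055,0],-0.4],[[0,0,0.1],[0.0003,-0.0055,0],-0.4],[[0,0,0.1],[0.0003,-0.0055,0],-0.4],[[0,0,0.1],[0.0003,-0.0055,0],-0.4],[[0,0,0.1],[0.0003,-0.0055,0],-0.4],[[0,0,0],[0,0,0],-0.4]]'
cat > ka.py <<'E'
from h import *
import sys
s=r.sense();im=r.grab_frame("wrist");cv2.imwrite(f"pics/{sys.argv[1]}.png",im[:,:,::-1])
c=cam("wrist",s);f=R.from_euler('xyz',s["tcp_rot"]).as_matrix().T@s["contact_force"];print(s["eef_pos"],s["tcp_rot"][2],"tool force",f.round(1))
S=R.from_euler('z',.2142).as_matrix();p=np.array([533.5,-109.4,102])+S@np.array([12,-48,0])
h=cv2.cvtColor(im,cv2.COLOR_RGB2HSV);m=cv2.inRange(h,np.array((5,150,40)),np.array((22,255,255)))[:400,230:430]
ys,xs=np.nonzero(m);b=ys.max();k=ys>b-14;u=(xs[k].min()+xs[k].max())/2+230;w=xs[k].max()-xs[k].min()
K=cast(c,(u,b-w/2),102);d=S.T@(K-p);print("knob",K.round(1),"angle",np.arctan2(-d[1],-d[0]).round(3),"rad",np.hypot(*d[:2]).round(1))
E
python3 ka.py w10
```

```text
clock: 15.3
eef_pos: [546.5, -206.9, 101.8]
tcp_rot: [-3.139, -0.001, 1.408]
contact_force: [0.1, 0.8, -0.1]
opening: 0.301
grasp_force: 0.0
clock: 16.0
eef_pos: [515.6, -189.4, 104.7]
tcp_rot: [3.139, -0.001, 0.705]
contact_force: [0.2, -3.7, -0.7]
opening: 0.302
grasp_force: 1.2
clock: 16.6
eef_pos: [503.2, -164.2, 104.4]
tcp_rot: [3.141, -0.001, 0.208]
contact_force: [-0.3, -0.0, -0.1]
opening: 0.297
grasp_force: 0.0
[ 503.1680499  -164.21317774  104.42631771] 0.207678294547194 tool force [-0.3 -0.   0.1]
knob [ 503.9 -171.1  102. ] angle 0.11 rad 54.3
```

```bash
python3 -m jog '[[[0,0,0.04],[0,-0.002,0],-0.4],[[0,0,0],[0,-0.002,0],-0.4],[[0,0,0],[0,-0.001,0],-0.4],[[0,0,0],[0,0,0],-0.4]]'; python3 ka.py w11
python3 -m jog '[[[0,0,0],[0,-0.001,0],-0.4],[[0,0,0],[0,0,0],-0.4]]'; python3 ka.py w12
```

```text
clock: 17.05
eef_pos: [502.2, -159.4, 103.6]
tcp_rot: [3.141, -0.001, 0.171]
contact_force: [1.6, -1.4, 1.7]
opening: 0.3
grasp_force: 1.2
[ 502.1784222  -159.43768228  103.60399887] 0.17139007563187247 tool force [ 1.3  1.6 -1.7]
knob [ 502.9 -166.5  102. ] angle 0.024 rad 54.1
clock: 17.3
eef_pos: [502.2, -159.1, 103.6]
tcp_rot: [3.14, -0.001, 0.171]
contact_force: [0.6, -7.0, 2.4]
opening: 0.3
grasp_force: 3.5
[ 502.15245233 -159.10425437  103.57654736] 0.17088691254060917 tool force [-0.6  7.  -2.3]
knob [ 503.1 -166.3  102. ] angle 0.021 rad 53.8
```

```bash
python3 -m jog '[[[0,0,0],[0,-0.0005,0],-0.4],[[0,0,0],[0,0,0],-0.4]]'; python3 -m jog '[[[0,0,-0.044],[0,0.005,0],-0.4],[[0,0,0],[0,0,0],-0.4],[[0,0,0],[0,0,-0.028],-0.4],[[0,0,0],[0,0,-0.028],-0.4],[[0,0,0],[-0.03,-0.023,0],-0.4],[[0,0,0],[-0.03,-0.023,0],-0.4],[[0,0,0],[0,0,0],-0.4],[[0,0,0],[0,0,0],-0.4]]'; python3 ptr.py w13
```

```text
clock: 17.55
eef_pos: [502.2, -159.0, 103.6]
tcp_rot: [3.139, -0.001, 0.171]
contact_force: [-0.1, -9.7, 1.3]
opening: 0.301
grasp_force: 4.7
clock: 18.35
eef_pos: [433.5, -130.0, 159.4]
tcp_rot: [-3.141, -0.0, 0.213]
contact_force: [0.4, 0.3, 0.0]
opening: 0.297
grasp_force: 0.0
[ 433.5053987  -129.96188062  159.36055892] [-3.14127671e+00 -8.46746463e-05  2.13483817e-01]
red 331 338 126 146
116 [333 334 335 336 337 338 339] ptr-red y mm -0.84
117 [333 334 335 336 337 338 339] ptr-red y mm -0.84
118 [333 334 335 336 337 338 339] ptr-red y mm -0.84
119 [333 334 335 336 337 338 339] ptr-red y mm -0.84
120 [333 334 335 336 337 338 339] ptr-red y mm -0.84
121 [333 334 335 336 337 338 339] ptr-red y mm -0.84
122 [333 334 335 336 337 338 339] ptr-red y mm -0.84
123 [333 334 335 336 337 338 339 344] ptr-red y mm -1.42
124 [333 334 335 336 337 338 339 344] ptr-red y mm -1.42
```

View pics/w13.png

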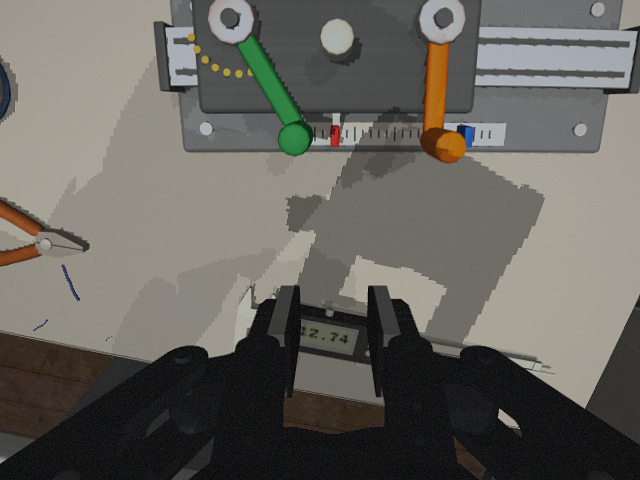

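The lever is locked and the orange arm is straight. The pointer at (336,119) is over the red flag at (334,136), within about 0.8 mm. Next I measure the green knob top at (294,137).

```bash
python3 - <<'E'
from h import *
s=r.sense();c=cam("wrist",s)
S=R.from_euler('z',.2142).as_matrix();P=np.array([533.5,-109.4,102])
K=cast(c,(294,138),102);print("knob px",K, S.T@(K-P),"post px",cast(c,(337,37),102),"orange",S.T@(cast(c,(451,147),102)-P), "fp",S.T@(cast(c,(232,18),80)-P))
M=R.from_euler('xyz',s["tcp_rot"]).as_matrix().T
for g in (K,P+S@np.array([-40,18,0])): print(M@(g-s["eef_pos"]))
E
```

```text
knob px [ 492.41579632 -102.23143842  102.        ] [-38.62150562  15.73783248   0.        ] post px [ 534.34434624 -111.36663833  102.        ] orange [-42.23139841 -50.15137447   0.        ] fp [ 11.59129513  43.67739537 -22.        ]
[ 62.50862168 -15.28948066  57.5444106 ]
[ 61.12850467 -17.55065795  57.54269408]
```

```bash
python3 -m jog '[[[0,0,0],[0.031,-0.0083,0],-0.4],[[0,0,0],[0.031,-0.0083,0],-0.4],[[0,0,-0.131],[0,0,0],-0.4],[[0,0,-0.131],[0,0,0],-0.4],[[0,0,-0.131],[0,0,0],-0.4],[[0,0,-0.131],[0,0,0.01],-0.4],[[0,0,0],[0,0,0.01],-0.4],[[0,0,0],[0,0,0],-0.4],[[0,0,0],[0,0,0],-0.4]]'
cat > kg.py <<'E'
from h import *
import sys
s=r.sense();im=r.grab_frame("wrist");cv2.imwrite(f"pics/{sys.argv[1]}.png",im[:,:,::-1])
c=cam("wrist",s);M=R.from_euler('xyz',s["tcp_rot"]).as_matrix().T;print(s["eef_pos"].round(1),s["tcp_rot"][2].round(3),"tool force",(M@s["contact_force"]).round(1))
S=R.from_euler('z',.2142).as_matrix();p=np.array([533.9,-110.4,102])+S@np.array([12,48,0])
h=cv2.cvtColor(im,cv2.COLOR_RGB2HSV);m=cv2.inRange(h,np.array((55,110,30)),np.array((85,255,255)))[150:400,270:400]
ys,xs=np.nonzero(m);b=ys.max();k=ys>b-14;u=(xs[k].min()+xs[k].max())/2+270;w=xs[k].max()-xs[k].min();b+=150
K=cast(c,(u,b-w/2),102);d=S.T@(K-p);print("px",u,b,w,"knob",K.round(1),"in tool",(M@(K-s["eef_pos"])).round(1),"lever",(np.pi/6-np.arctan2(-d[1],-d[0])).round(3),"rad",np.hypot(*d[:2]).round(1))
d=S.T@(s["eef_pos"]-p);print("TCP lever angle",(np.pi/6-np.arctan2(-d[1],-d[0])).round(3),"rad",np.hypot(*d[:2]).round(1))
E
python3 kg.py w14
```

```text
clock: 19.3
eef_pos: [491.1, -101.2, 138.9]
tcp_rot: [-3.141, 0.0, 0.735]
contact_force: [0.4, -0.4, 0.4]
opening: 0.3
grasp_force: 0.0
[ 491.1 -101.2  138.9] 0.735 tool force [ 0.   0.5 -0.4]
px 328.5 309 31 knob [ 491.4 -100.6  102. ] in tool [ 0.6 -0.2 36.9] lever 0.005 rad 59.2
TCP lever angle 0.0 rad 59.8
```

```bash
python3 -m jog '[[[0,0,0],[0,0,0.018],-0.4],[[0,0,0],[0,0,0.018],-0.4],[[0,0,0],[0,0,0],-0.58],[[0,0,0],[0,0,0],-0.58],[[0,0,0],[0,0,0],-0.58]]'
python3 -m jog '[[[0,0,0.1],[0.0003,-0.006,0],-0.58],[[0,0,0.1],[0.0003,-0.006,0],-0.58],[[0,0,0.1],[0.0003,-0.006,0],-0.58],[[0,0,0.1],[0.0003,-0.006,0],-0.58],[[0,0,0.1],[0.0003,-0.006,0],-0.58],[[0,0,0],[0,0,0],-0.58]]'; python3 kg.py w15
python3 -m jog '[[[0,0,0.1],[0.0003,-0.006,0],-0.58],[[0,0,0.1],[0.0003,-0.006,0],-0.58],[[0,0,0.1],[0.0003,-0.006,0],-0.58],[[0,0,0.1],[0.0003,-0.006,0],-0.58],[[0,0,0],[0,0,0],-0.58],[[0,0,0],[0,0,0],-0.58]]'; python3 kg.py w16
```

```text
clock: 19.85
eef_pos: [491.3, -101.1, 104.1]
tcp_rot: [3.141, -0.0, 0.737]
contact_force: [-0.8, 0.9, -0.8]
opening: 0.206
grasp_force: 0.5
clock: 20.45
eef_pos: [477.4, -74.8, 104.2]
tcp_rot: [3.141, -0.001, 0.236]
contact_force: [-1.0, -1.5, 0.5]
opening: 0.21
grasp_force: 0.8
[477.4 -74.8 104.2] 0.236 tool force [-1.3  1.2 -0.5]
px 340.5 360 37 knob [478.8 -78.1 102. ] in tool [0.6 3.5 2.2] lever 0.443 rad 59.2
TCP lever angle 0.503 rad 59.7
clock: 21.1
eef_pos: [476.6, -51.9, 104.0]
tcp_rot: [3.14, -0.001, -0.158]
contact_force: [-1.6, -8.1, 2.2]
opening: 0.212
grasp_force: 4.3
[476.6 -51.9 104. ] -0.158 tool force [-0.4  8.2 -2.2]
px 341.0 362 36 knob [476.2 -54.9 102. ] in tool [0.1 3.  2. ] lever 0.84 rad 59.5
TCP lever angle 0.891 rad 59.5
```

```bash
for i in 1; do python3 -m jog '[[[0,0,0.05],[0.0001,-0.003,0],-0.58],[[0,0,0],[0,0,0],-0.58]]'; python3 kg.py w17; done
python3 -m jog '[[[0,0,0.05],[0.0001,-0.003,0],-0.58],[[0,0,0],[0,0,0],-0.58]]'; python3 kg.py w18
python3 -m jog '[[[0,0,0.05],[0.0001,-0.003,0],-0.58],[[0,0,0],[0,0,0],-0.58]]'; python3 kg.py w19
```

```text
clock: 21.35
eef_pos: [477.1, -48.8, 104.0]
tcp_rot: [3.141, -0.001, -0.211]
contact_force: [-2.2, -6.0, 2.9]
opening: 0.211
grasp_force: 3.2
[477.1 -48.8 104. ] -0.211 tool force [-0.9  6.3 -2.9]
px 340.5 362 37 knob [476.9 -51.6 102. ] in tool [0.3 2.8 2. ] lever 0.896 rad 59.3
TCP lever angle 0.943 rad 59.6
clock: 21.6
eef_pos: [478.0, -45.4, 103.8]
tcp_rot: [-3.142, -0.001, -0.261]
contact_force: [-1.1, -1.7, 2.2]
opening: 0.208
grasp_force: 1.0
[478.  -45.4 103.8] -0.261 tool force [-0.6  2.  -2.2]
px 340.5 362 37 knob [477.7 -48.1 102. ] in tool [0.4 2.7 1.8] lever 0.957 rad 59.2
TCP lever angle 1.003 rad 59.5
clock: 21.85
eef_pos: [478.8, -42.4, 103.6]
tcp_rot: [-3.142, -0.001, -0.31]
contact_force: [0.3, -2.9, 1.1]
opening: 0.207
grasp_force: 1.5
[478.8 -42.4 103.6] -0.31 tool force [ 1.2  2.7 -1.1]
px 340.5 362 37 knob [478.6 -45.  102. ] in tool [0.6 2.6 1.6] lever 1.011 rad 59.0
TCP lever angle 1.055 rad 59.6
```

```bash
python3 -m jog '[[[0,0,0.03],[0,-0.002,0],-0.58],[[0,0,0],[0,0,0],-0.58],[[0,0,0],[0,0,0],-0.58]]'; python3 kg.py w20; cat > v.py <<'E'
from h import *
import sys
im=r.grab_frame("wrist");sc=r.grab_frame("scene");s=r.sense()
cv2.imwrite(f"pics/{sys.argv[1]}.png",np.vstack([cv2.resize(im,(640,480))[:400],cv2.resize(sc[240:360,290:480],(317,200))[:, :] if 0 else np.pad(cv2.resize(sc[240:360,290:480],(317,200)),((0,0),(0,323),(0,0)))])[:,:,::-1])
E
python3 v.py f1
```

```text
clock: 22.2
eef_pos: [479.3, -40.8, 103.5]
tcp_rot: [3.141, -0.001, -0.339]
contact_force: [-0.3, -5.3, 2.8]
opening: 0.213
grasp_force: 2.5
[479.3 -40.8 103.5] -0.339 tool force [ 1.5  5.1 -2.8]
px 340.5 362 37 knob [479.1 -43.4 102. ] in tool [0.6 2.5 1.5] lever 1.04 rad 59.0
TCP lever angle 1.083 rad 59.6
```

View pics/f1.png

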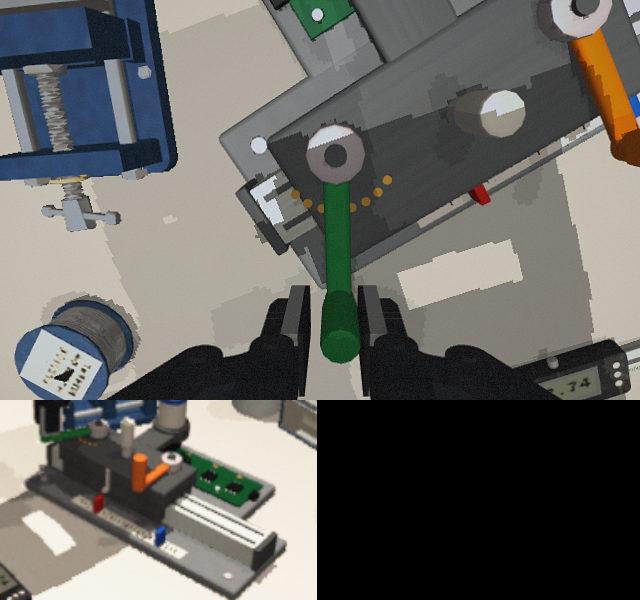

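The green lever covers the fourth of seven brass dots, with three visible on each side. The push is 5 N, as stated for a click position. The orange lever is locked and the carriage is still at red, so I'm handing in.

```bash
python3 -c "
from rig import r
print(r.sign_off())"
```

```text
the job is handed in; nothing more can be done
None
```

The job is handed in at about 22 s: the carriage is locked with its pointer about 0.8 mm right of the red flag's centre, the green lever is held at its fourth click (about 1.04 rad, 5 N), and the spool, cutter and stick were not touched.

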